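Clamp the tube reamer in the bench collet

ROBOT

A 6-joint arm with a two-finger parallel gripper is mounted at the origin on a cart in front of the work surface, level with it; the furniture and walls round the work are solid. World frame = base frame: x ahead of the robot, y to its left, z up, the work surface at z = 0. Lengths are in mm, angles in rad, forces in N, time in s.
With the tool pointing down it reaches from about 275 to 750 mm from the base axis. Payload 10.2 kg.
Tool frame: the origin (TCP) lies on the front face of the gripper's body, between the roots of the fingers; the fingertips stand 73 mm ahead of it and the grasp point (between the pads) lies 54 mm ahead of it; z points along the fingers, y is the line along which they close (so a half turn about z gives the same grasp; the last joint's range is limited). The gripper opens to 85 mm and grips with 20 to 120 N. Pads are 22 mm wide; open, the fingers measure 114 mm over their backs; the gripper's body (76 mm by 85 mm) begins 54 mm behind the grasp point. The pads swing forward as they close: fully open they stand 13 mm farther back than shut.
Start: joints at [1.104, 0.313, 1.498, -0, 1.331, -0.223], TCP at [126.744, 509.478, 303.894] pointing down, gripper open.
Joint ranges: [-2.94, 2.94], [-0.97, 2.17], [0.19, 2.56], [-1.23, 4.37], [0.02, 3.11], [-2.88, 2.88]. Speed limits (rad/s): [2.39, 2.39, 3.01, 3.14, 3.14, 3.14].

INTERFACE

Orientations are given as a unit quaternion [w, x, y, z].
In Python, from rig import * gives the robot as it stands.
- The arm moves only by the tool step_arm, never from a script. Its argument "plan" is a list of rows, each an object with "offset": the shift along the tool's x, y, z in cm, a list of three; "rot": the turn, a rotation vector about the tool's x, y, z in degrees, a list of three; "gripper": the finger opening in cm, from 0 to 8.54. In form: [{"offset": [x, y, z], "rot": [wx, wy, wz], "gripper": gripper}, ...]. A call has 1 to 12 rows; each row is the pose to reach, as a shift and turn from the pose commanded when the call began, along the tool's axes at that moment; what a row does not reach only later rows make up. A row lasts 1/10 s, in which the tool goes at most 50 mm and 8.59 degrees, less where a joint would pass 70% of its speed; a pose out of reach is approached as far as the arm can. A call with a gripper value outside its range is refused whole. The fingers move at their own pace and stop on an object; "squeeze" is the grip in N (left out, the last holds). Time passes only in rows, so rows that repeat a pose let the fingers close. It gives the time, the measured TCP pose, the force, the opening and the grip force at its end, in the units of the state.
- sense(): the state, without advancing time (a new reading comes with each control period).
- capture(name): name is "scene" or "top"; returns a dict with "color" (480x640x3 uint8, red, green, blue), "depth" (480x640 float32, mm along the optical axis (not along the pixel's ray), 0 where there is no reading), "vertical_fov" (degrees; the focal length in pixels is half the picture's height over the tangent of half this angle, whatever the lens; pixels are square), "cx", "cy" (the principal point, pixels), "rvec" (rotation vector, rad) and "tvec" (3), from world to camera coordinates, as OpenCV has them. Camera axes: x right, y down, z forward; pixel columns grow to the right and rows downward; lengths in mm; the calibration is good to about 2 mm. A picture is of the moment at which its call begins.
- finish_job(): hands the job in; it is judged then, once.
The state is a dict: "time_s": time; "joints": joint angles; "dq": joint speeds; "tau": joint torques, N m; "eef_pos": TCP position; "ee_rot": TCP orientation; "force": force on the tool from outside, world axes, zero at the start; "wrist_torque": the same for the moment, N m; "grip_width": opening from 0.0 (shut) to 1.0 (fully open); "grip_force": force on a finger pad.
Only numpy, scipy, OpenCV 4.12 (cv2) and the standard library are available. Lean on these libraries where they do the work, as an engineer would, in place of code of your own. Each camera call takes 0.05 s, during which the arm holds its last target. There are 200 camera calls.

TASK

Take the red-sleeved cone reamer out of the wooden bit stand and set its shank down into the mouth of the bench collet clamp while the clamp's nut is still slack. Let go of it, then swing the nut's lever clockwise (seen from above) to its stop, so that the collet grips the reamer upright.

Things in the scene. Friction and masses are not known exactly. Their poses are not given: they have to be found in the camera images.
- reamer: Tube reamer with RED sleeve, upright in one of three holes (row about along y, 55 mm apart) of a wooden stand 36 mm high; the others hold a blue-sleeved ball burr and a yellow-sleeved flat mill. 110 mm, 60 g. Origin: shank foot, 6 mm over the bench; z up its axis. Steel shank d 10 (z 0 to 50), sleeve d 18 (z 50 to 90: grip here), cone head, point up (to 110). Holes 12 wide, 30 deep.
- collet_mouth (a point): Centre of the mouth of the fixed collet clamp (base 100 x 100 mm), 65 mm above the bench; z up. Steel funnel 40 mm wide at the top, narrowing over 20 mm to a 15 mm bore with four jaws; bore floor 45 mm below this point. Brass nut, d 60, round it, top 10 mm below the mouth. Seated, the reamer's foot is on the floor, its sleeve 5 mm above the mouth; it may lean until gripped.
- lever_grip (a point): Middle of the upright white grip on the end of the nut's level steel lever: round post, d 16 mm, from 59 to 121 mm above the bench (this point is at 95), 85 mm from the collet's axis. Lever top is 44 mm above the bench. Moves clockwise from above, on a circle about the collet's axis, as the nut tightens; takes about 3 to 6 N and stays where it is left.
- nut (a joint): Angle of the collet nut in rad: 0 fully slack, 1.3 tight at the stop; grows clockwise seen from above. Starts slack, between 0 and 0.2. The jaws touch the shank at about 1.0 and squeeze it from there to the stop. A red dot on the clamp's base lies under the lever at slack, a green dot at tight.
There are look-alikes about, which are no part of the job. Leave any turquoise look-alike of the reamer alone.

How it is judged:
By the outcome, as a careful person would: the job done as asked, in the order asked, and still so for the second after the job is handed in, with the robot touching nothing.
It also fails if it takes over 56 s, if anything falls off the work surface, if the arm or the gripper's body presses on something with over 40 N, if the wrist force passes 120 N, or if a joint passes its speed limit or range.

## Working session

There is one attempt and no reset: what is moved stays moved. The work goes in short steps, Python scripts to look and compute and a tool call to move; the robot and the scene stay as the last step left them, time stands still between calls to the robot, and variables do not carry over. Pictures are saved under pics/ and viewed, at most 10 in all, crops included, and the job is handed in when it is done.

Besides the shell and the picture viewer there is one more tool, called after "Call:" as a command line: name --argument value ..., lists and objects as JSON in quotes. step_arm: Moves the arm, as the interface text tells. Its arguments: {"type":"object","properties":{"plan":{"type":"array"},"squeeze":{"type":"number"}},"required":["plan"]}

```bash
mkdir -p pics; cat > h.py <<'E'
from rig import *
import numpy as np, cv2, pickle
from scipy.spatial.transform import Rotation as R
def cap(n,tag):
    c=capture(n); pickle.dump(c,open(f'{tag}.pkl','wb')); cv2.imwrite(f'pics/{tag}.png',c['color'][:,:,::-1]); return c
def load(tag): return pickle.load(open(f'{tag}.pkl','rb'))
def f(c): return 240/np.tan(np.radians(c['vertical_fov'])/2)
def p3(c,u,v,d=None,z=None):
    r=np.array([(u-c['cx'])/f(c),(v-c['cy'])/f(c),1.]); Rm=R.from_rotvec(np.ravel(c['rvec'])).as_matrix(); t=np.ravel(c['tvec'])
    if z is not None:
        o=-Rm.T@t; w=Rm.T@r; return o+w*(z-o[2])/w[2]
    if d is None: d=c['depth'][int(v),int(u)]
    return Rm.T@(r*d-t)
def px(c,P):
    q=R.from_rotvec(np.ravel(c['rvec'])).as_matrix()@np.array(P,float)+np.ravel(c['tvec']); return q[:2]/q[2]*f(c)+[c['cx'],c['cy']]
E
python3 - <<'E'
from h import *
for n in('scene','top'):
    c=cap(n,n); print(n,c['vertical_fov'],c['cx'],c['cy'],-R.from_rotvec(np.ravel(c['rvec'])).as_matrix().T@np.ravel(c['tvec']))
s=sense();print(s)
E
```

```text
scene 45.44715318034435 302.5360505315072 243.50778836049366 [198.90056511 646.18125043 821.09627483]
top 57.91975590856118 317.0924914303793 230.52587433638521 [419.65064916  83.59651146 939.90383592]
{'time_s': 0.1, 'joints': array([ 1.10359576e+00,  3.13402298e-01,  1.49833920e+00,  1.16012879e-05,
        1.33101256e+00, -2.23402019e-01]), 'dq': array([-0.00080838, -0.00034959, -0.00230073, -0.00048515,  0.00278599,
       -0.00028214]), 'tau': array([ 4.93867716e-03, -4.12898219e+01, -2.60142052e+01, -1.93963706e-05,
        3.05255162e-03,  5.36537027e-05]), 'eef_pos': array([126.67536927, 509.34225276, 303.39628322]), 'ee_rot': array([-2.01857179e-04,  1.21598958e-01,  9.92579144e-01, -5.44517448e-04]), 'force': array([-0.1216171 , -0.14333932, -0.54782175]), 'wrist_torque': array([-0.01259938,  0.0029051 ,  0.0878526 ]), 'grip_force': 0.0, 'grip_width': 0.9996827491484181}
```

View pics/scene.png

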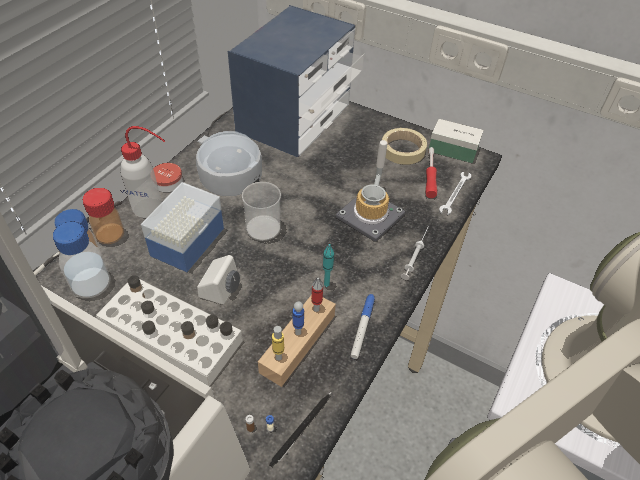

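View pics/top.png

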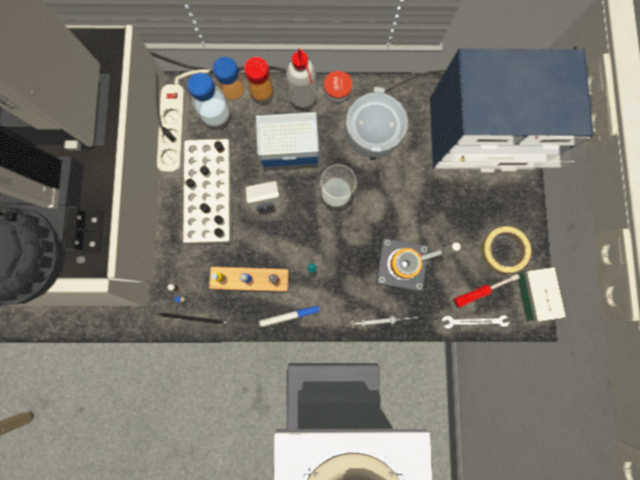

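The scene shows the stand with a yellow (279,342), blue (298,316) and red (317,292) tool, and a turquoise look-alike at (328,258). In the top view they are at (220,278), (246,279), (273,280) and (312,268). The red one in the stand fits the description. The clamp is at top (407,264), with its lever grip at (456,246). I'll confirm this in an enlarged crop.

```bash
python3 - <<'E'
from h import *
a=load('scene')['color'];b=load('top')['color']
g=lambda i,u,v,w,h:cv2.resize(i[v:v+h,u:u+w],(400,300),interpolation=cv2.INTER_CUBIC)
im=np.vstack([np.hstack([g(a,260,235,100,75),g(a,330,130,120,90)]),np.hstack([g(b,240,240,100,75),g(b,370,215,100,75)])])
cv2.imwrite('pics/crop1.png',im[:,:,::-1])
E
```

```text
(no output)
```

View pics/crop1.png

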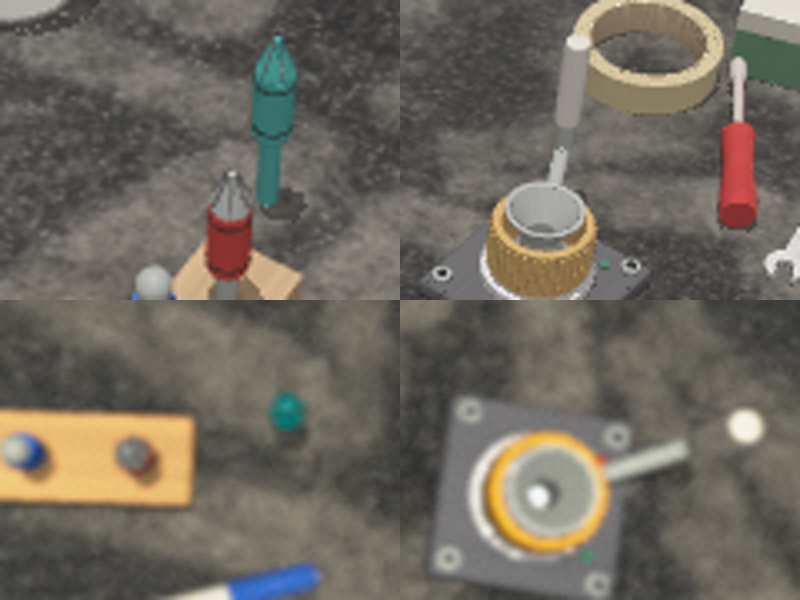

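```bash
python3 - <<'E'
from h import *
from scipy.optimize import least_squares
a=load('scene');b=load('top')
def tri(pa,pb): return least_squares(lambda X:np.r_[px(a,X)-pa,px(b,X)-pb],[400,0,80])
for n,pa,pb,z in [('redtip',(318,278.5),(273.2,278),116),('mouth',(373.5,193),(407.7,262.5),65),('grip',(383.4,142.6),(456.3,246.7),121)]:
    t=tri(pa,pb); print(n,t.x.round(1),t.fun.round(1),'scene@z',p3(a,*pa,z=z).round(1),'top@z',p3(b,*pb,z=z).round(1))
s=p3(a,317,304.5,z=56);print('sleeve foot',s.round(1))
print('turq',p3(b,312,268,z=110).round(1),'dots r,g',p3(b,420.3,255,z=8).round(),p3(b,416.5,278.5,z=8).round())
# depth-based red centroid
for n,c in(('scene',a),('top',b)):
    h=cv2.cvtColor(c['color'],cv2.COLOR_RGB2HSV);m=((h[...,0]<6)|(h[...,0]>174))&(h[...,1]>140)
    u0,v0=(300,270) if n=='scene' else (262,265)
    vv,uu=np.nonzero(m[v0:v0+45,u0:u0+35]);P=np.array([p3(c,u+u0,v+v0) for u,v in zip(uu,vv)]);print(n,len(P),P.min(0).round(),P.max(0).round(),np.median(P,0).round())
T=R.from_quat(np.roll(sense()['ee_rot'],-1)).as_matrix();print(T.round(3))
E
```

```text
redtip [459.9 156.5 109.1] [ 0.3  0.  -0.1 -0.3] scene@z [457.8 161.4 116. ] top@z [459.1 155.7 116. ]
mouth [ 492.8 -112.5   60.4] [-0.1 -0.   0.   0. ] scene@z [ 490.9 -107.9   65. ] top@z [ 492.5 -111.4   65. ]
grip [ 518.8 -194.7  115.7] [ 0.1  0.  -0.  -0.1] scene@z [ 516.6 -188.3  121. ] top@z [ 518. -193.  121.]
sleeve foot [454.1 167.2  56. ]
turq [478.3  82.4 110. ] dots r,g [ 514. -152.    8.] [ 463. -142.    8.]
scene 127 [449. 159.  57.] [464. 171.  97.] [455. 169.  77.]Traceback (most recent call last):
  File "<stdin>", line 13, in <module>
    return umr_minimum(a, axis, None, out, keepdims, initial, where)
ValueError: zero-size array to reduction operation minimum which has no identity
```

```bash
python3 - <<'E'
from h import *
A=np.array([127,509.]);B=np.array([458,158.])
for n in('scene','top'):
    c=load(n);v,u=np.mgrid[0:480:2,0:640:2];v=v.ravel();u=u.ravel();d=c['depth'][v,u];k=d>0;v=v[k];u=u[k];d=d[k]
    r=np.c_[(u-c['cx'])/f(c)*d,(v-c['cy'])/f(c)*d,d];P=(r-np.ravel(c['tvec']))@R.from_rotvec(np.ravel(c['rvec'])).as_matrix()
    w=B-A;L=np.hypot(*w);w/=L;s=(P[:,:2]-A)@w;t=(P[:,:2]-A)@[-w[1],w[0]]
    for s0 in range(-50,550,50):
        print(n,s0,[round(P[(s>=s0)&(s<s0+50)&(t>=t0)&(t<t0+50)][:,2].max(initial=-999)) for t0 in range(-150,150,50)])
E
```

```text
scene -50 [-999, -999, -999, -999, -999, -999]
scene 0 [-999, 528, 541, 538, 522, -999]
scene 50 [-999, 553, 549, 539, -999, -999]
scene 100 [-999, -999, -999, -999, -999, -999]
scene 150 [-999, -999, -999, -999, -999, -999]
scene 200 [-999, -999, -999, 1, 4, 4]
scene 250 [-999, -999, -1, 4, 11, 12]
scene 300 [-999, -22, 5, 11, 13, 35]
scene 350 [-999, 4, 17, 6, 114, 38]
scene 400 [4, 17, 17, 115, 115, 38]
scene 450 [16, 18, 111, 116, 36, 57]
scene 500 [14, 15, 108, 37, 5, 17]
top -50 [-892, -892, -889, -889, -891, -894]
top 0 [-893, -890, -890, -886, -887, -895]
top 50 [-890, -893, -888, -894, -894, -901]
top 100 [-893, -892, -890, -889, -899, 2]
top 150 [-890, -892, -892, -895, -1, 2]
top 200 [-892, -892, -896, -3, 5, 4]
top 250 [-894, -893, -5, 3, 10, 11]
top 300 [-892, -999, 4, 10, 9, 35]
top 350 [-999, 4, 11, 4, 96, 37]
top 400 [3, 17, 16, 114, 116, 39]
top 450 [11, 17, 112, 116, 38, 57]
top 500 [14, 14, 103, 37, 5, 3]
```

Crop confirms: red sleeve with steel cone, in the stand's end hole (the turquoise one stands free). Lever is just past the red dot. Moving to hover over the reamer.

Call:
step_arm --plan '[{"offset": [-40.7,-26.0,6.3],"rot": [0,0,76],"gripper": 8.5},{"offset": [-40.7,-26.0,6.3],"rot": [0,0,76],"gripper": 8.5},{"offset": [-40.7,-26.0,6.3],"rot": [0,0,76],"gripper": 8.5},{"offset": [-40.7,-26.0,6.3],"rot": [0,0,76],"gripper": 8.5},{"offset": [-40.7,-26.0,6.3],"rot": [0,0,76],"gripper": 8.5},{"offset": [-40.7,-26.0,6.3],"rot": [0,0,76],"gripper": 8.5},{"offset": [-40.7,-26.0,6.3],"rot": [0,0,76],"gripper": 8.5},{"offset": [-40.7,-26.0,6.3],"rot": [0,0,76],"gripper": 8.5},{"offset": [-40.7,-26.0,6.3],"rot": [0,0,76],"gripper": 8.5},{"offset": [-40.7,-26.0,6.3],"rot": [0,0,76],"gripper": 8.5},{"offset": [-40.7,-26.0,6.3],"rot": [0,0,76],"gripper": 8.5},{"offset": [-40.7,-26.0,6.3],"rot": [0,0,76],"gripper": 8.5}]'

```text
time_s: 1.3
eef_pos: [458.9, 158.6, 240.4]
ee_rot: [-0.0, 0.707, 0.707, -0.0]
force: [0.3, -0.3, -0.4]
grip_width: 0.998
grip_force: 0.0
```

```bash
python3 - <<'E'
from h import *
s=sense();print(s['time_s'],s['eef_pos'].round(1),R.from_quat(np.roll(s['ee_rot'],-1)).as_matrix().round(3),s['dq'].round(3))
c=cap('scene','s2');p=s['eef_pos']
# outline of where fingertips should be: open gripper tip z
M=R.from_quat(np.roll(s['ee_rot'],-1)).as_matrix()
for l in([0,0,0],[0,42.5,60],[0,-42.5,60],[0,57,60],[0,-57,60]): print(l,px(c,p+M@l).round(1))
i=c['color'];cv2.imwrite('pics/s2c.png',cv2.resize(i[160:340,220:460],(800,600),interpolation=cv2.INTER_CUBIC)[:,:,::-1])
E
```

```text
1.3 [458.9 158.6 240.4] [[ 0.001  1.    -0.001]
 [ 1.    -0.001  0.   ]
 [ 0.    -0.001 -1.   ]] [ 0.036 -0.02   0.011  0.002  0.     0.004]
[0, 0, 0] [321.1 222. ]
[0, 42.5, 60] [295.3 238.7]
[0, -42.5, 60] [345.  261.8]
[0, 57, 60] [287.1 234.9]
[0, -57, 60] [353.8 265.9]
```

View pics/s2c.png

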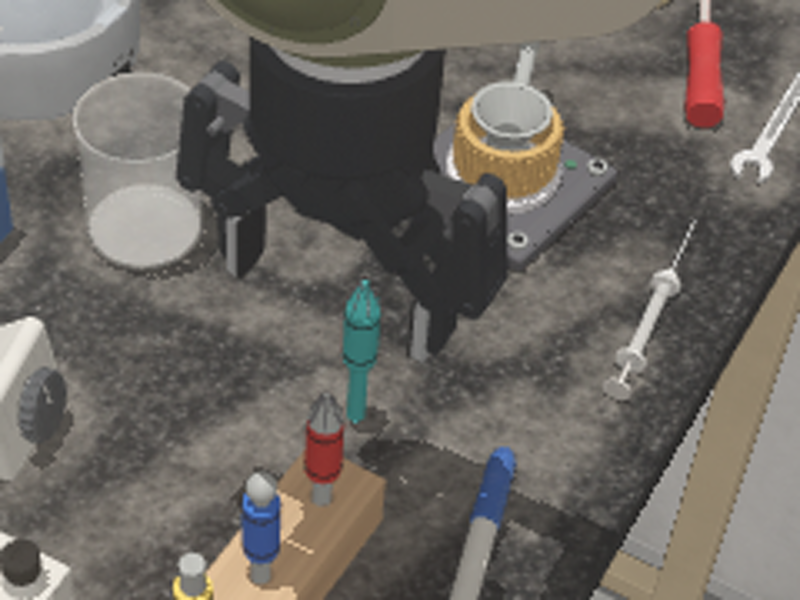

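The view shows the open fingers (tips at crop (238,272) and (420,355)) straddling the red reamer (324,440) where the model puts them. Descending to grip the sleeve.

Call:
step_arm --plan '[{"offset": [0.1,0,4],"rot": [0,0,0],"gripper": 8.5},{"offset": [0.1,0,8],"rot": [0,0,0],"gripper": 8.5},{"offset": [0.1,0,11],"rot": [0,0,0],"gripper": 8.5},{"offset": [0.1,0,11],"rot": [0,0,0],"gripper": 8.5},{"offset": [0.1,0,11],"rot": [0,0,0],"gripper": 1.5},{"offset": [0.1,0,11],"rot": [0,0,0],"gripper": 1.0},{"offset": [0.1,0,11],"rot": [0,0,0],"gripper": 1.0},{"offset": [0.1,0,11],"rot": [0,0,0],"gripper": 1.0},{"offset": [0.1,0,11],"rot": [0,0,0],"gripper": 1.0},{"offset": [0.1,0,11],"rot": [0,0,0],"gripper": 1.0}]' --squeeze 40

```text
time_s: 2.35
eef_pos: [459.3, 159.9, 131.6]
ee_rot: [0.0, 0.707, 0.707, 0.001]
force: [0.2, 0.1, 5.6]
grip_width: 0.199
grip_force: 39.0
```

Call:
step_arm --plan '[{"offset": [0,0,-2],"rot": [0,0,0],"gripper": 1.0},{"offset": [0,0,-5],"rot": [0,0,0],"gripper": 1.0},{"offset": [0,0,-9],"rot": [0,0,0],"gripper": 1.0},{"offset": [0,0,-12],"rot": [0,0,0],"gripper": 1.0},{"offset": [0,0,-12],"rot": [0,0,0],"gripper": 1.0},{"offset": [0,0,-12],"rot": [0,0,0],"gripper": 1.0}]'

```text
time_s: 2.95
eef_pos: [458.8, 159.9, 250.8]
ee_rot: [0.0, 0.707, 0.707, 0.0]
force: [1.0, 0.4, -1.2]
grip_width: 0.199
grip_force: 39.6
```

```bash
python3 - <<'E'
from h import *
s=sense();p=s['eef_pos'];print(s['time_s'],p.round(1),s['grip_width'],s['force'].round(1))
c=cap('scene','s3')
# predicted shank foot if held upright, foot 6 above bench at TCP 131.6 -> 125.6 below TCP
for dz in(125.6,75.6): print(px(c,p-[0,0,dz]).round(1))
i=c['color'];cv2.imwrite('pics/s3c.png',cv2.resize(i[160:340,220:460],(800,600),interpolation=cv2.INTER_CUBIC)[:,:,::-1])
E
```

```text
2.95 [458.8 159.9 250.8] 0.19946568819319957 [ 1.   0.4 -1.2]
[318.1 273.9]
[319.2 253. ]
```

View pics/s3c.png

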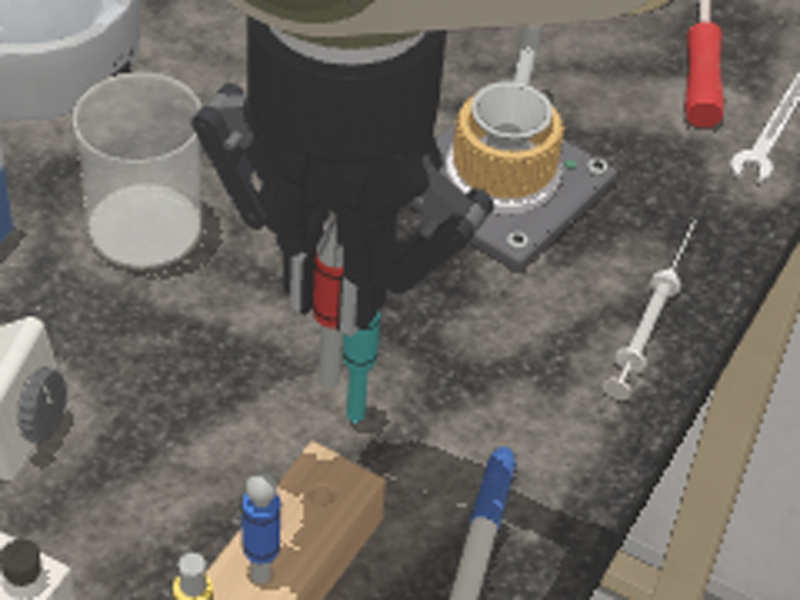

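The view shows the reamer upright in the fingers (foot at crop (330,388)) and the turquoise one untouched. Carrying it to the clamp.

Call:
step_arm --plan '[{"offset": [0,0,-3],"rot": [0,0,0],"gripper": 1.0},{"offset": [-4,0.5,-3],"rot": [0,0,0],"gripper": 1.0},{"offset": [-8,1,-3],"rot": [0,0,0],"gripper": 1.0},{"offset": [-12,1.5,-3],"rot": [0,0,0],"gripper": 1.0},{"offset": [-16,2,-3],"rot": [0,0,0],"gripper": 1.0},{"offset": [-20,2.5,-2],"rot": [0,0,0],"gripper": 1.0},{"offset": [-24,3,0],"rot": [0,0,0],"gripper": 1.0},{"offset": [-26.9,3.3,2],"rot": [0,0,0],"gripper": 1.0},{"offset": [-26.9,3.3,4],"rot": [0,0,0],"gripper": 1.0},{"offset": [-26.9,3.3,4],"rot": [0,0,0],"gripper": 1.0},{"offset": [-26.9,3.3,4],"rot": [0,0,0],"gripper": 1.0}]'

```text
time_s: 4.1
eef_pos: [491.9, -108.7, 210.5]
ee_rot: [-0.001, 0.707, 0.707, -0.0]
force: [1.0, -0.1, -0.6]
grip_width: 0.201
grip_force: 39.6
```

```bash
python3 - <<'E'
from h import *
s=sense();p=s['eef_pos'];print(s['time_s'],p.round(1),s['grip_width'],s['force'].round(1))
c=cap('scene','s4');print('foot pred',px(c,p-[0,0,125.6]).round(1),'mouth under',px(c,[p[0],p[1],65]).round(1))
i=c['color'];cv2.imwrite('pics/s4c.png',cv2.resize(i[130:250,300:460],(800,600),interpolation=cv2.INTER_CUBIC)[:,:,::-1])
E
```

```text
4.1 [ 491.9 -108.7  210.5] 0.20096611010009385 [ 1.  -0.1 -0.6]
foot pred [374.3 184.9] mouth under [373.2 192.6]
```

View pics/s4c.png

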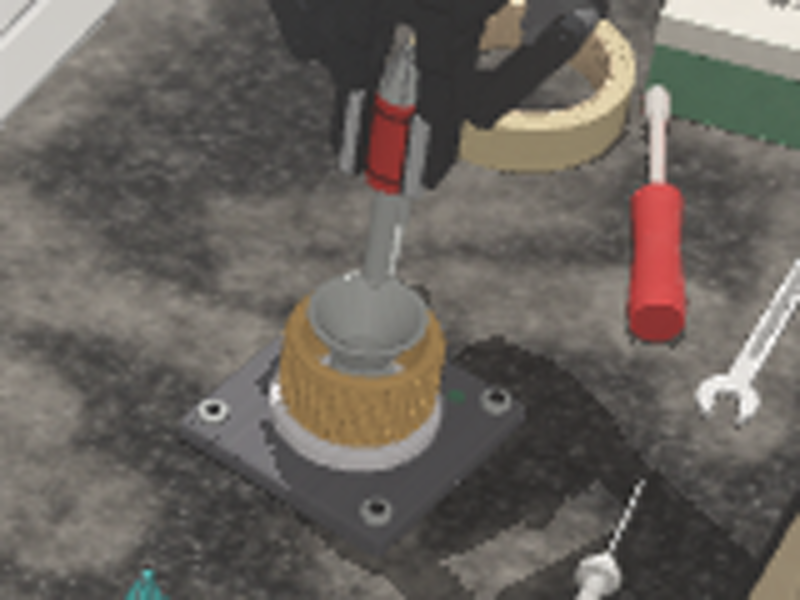

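Foot (378,285) is over the mouth centre (368,315) at the right height for it. Lowering into the funnel while watching the force.

Call:
step_arm --plan '[{"offset": [0,0,1.5],"rot": [0,0,0],"gripper": 1.0},{"offset": [0,0,2.5],"rot": [0,0,0],"gripper": 1.0},{"offset": [0,0,3.3],"rot": [0,0,0],"gripper": 1.0},{"offset": [0,0,3.8],"rot": [0,0,0],"gripper": 1.0},{"offset": [0,0,3.8],"rot": [0,0,0],"gripper": 1.0}]' --squeeze 25

```text
time_s: 4.65
eef_pos: [492.0, -108.9, 172.5]
ee_rot: [-0.0, 0.707, 0.707, -0.0]
force: [-0.6, -0.1, -0.1]
grip_width: 0.2
grip_force: 39.6
```

Call:
step_arm --plan '[{"offset": [0,0,0.6],"rot": [0,0,0],"gripper": 1.0},{"offset": [0,0,1.2],"rot": [0,0,0],"gripper": 1.0},{"offset": [0,0,1.2],"rot": [0,0,0],"gripper": 1.0}]'

```text
time_s: 4.95
eef_pos: [492.0, -109.1, 160.3]
ee_rot: [-0.0, 0.707, 0.707, -0.0]
force: [1.7, -1.0, -0.8]
grip_width: 0.195
grip_force: 39.6
```

Call:
step_arm --plan '[{"offset": [0,0,0.6],"rot": [0,0,0],"gripper": 1.0},{"offset": [0,0,1.2],"rot": [0,0,0],"gripper": 1.0},{"offset": [0,0,1.2],"rot": [0,0,0],"gripper": 1.0},{"offset": [0,0,1.2],"rot": [0,0,0],"gripper": 1.0}]'

```text
time_s: 5.35
eef_pos: [492.1, -109.1, 148.8]
ee_rot: [-0.0, 0.707, 0.707, -0.0]
force: [-0.6, -0.8, -1.7]
grip_width: 0.198
grip_force: 39.6
```

Call:
step_arm --plan '[{"offset": [0,0,0.15],"rot": [0,0,0],"gripper": 1.0},{"offset": [0,0,0.3],"rot": [0,0,0],"gripper": 1.0},{"offset": [0,0,0.3],"rot": [0,0,0],"gripper": 1.0}]'

```text
time_s: 5.65
eef_pos: [492.1, -109.1, 145.8]
ee_rot: [0.0, 0.707, 0.707, 0.0]
force: [0.8, -0.8, -1.1]
grip_width: 0.201
grip_force: 39.7
```

Call:
step_arm --plan '[{"offset": [0,0,0.05],"rot": [0,0,0],"gripper": 2.5},{"offset": [0,0,0.05],"rot": [0,0,0],"gripper": 4},{"offset": [0,0,0.05],"rot": [0,0,0],"gripper": 6},{"offset": [0,0,0.05],"rot": [0,0,0],"gripper": 6},{"offset": [0,0,0.05],"rot": [0,0,0],"gripper": 6},{"offset": [0,0,-3],"rot": [0,0,0],"gripper": 6},{"offset": [0,0,-7],"rot": [0,0,0],"gripper": 6},{"offset": [0,0,-11],"rot": [0,0,0],"gripper": 6},{"offset": [0,0,-11],"rot": [0,0,0],"gripper": 6}]'

```text
time_s: 6.55
eef_pos: [493.4, -109.6, 260.8]
ee_rot: [0.004, 0.707, 0.707, 0.002]
force: [0.9, -1.3, -0.2]
grip_width: 0.699
grip_force: 0.0
```

```bash
python3 - <<'E'
from h import *
s=sense();p=s['eef_pos'];print(s['time_s'],p.round(1),s['grip_width'],s['joints'].round(2))
c=cap('scene','s5')
for q in([492,-109,130],[492,-109,70],[517,-191,121]): print(q,px(c,q).round(1))
i=c['color'];cv2.imwrite('pics/s5c.png',cv2.resize(i[110:230,310:470],(800,600),interpolation=cv2.INTER_CUBIC)[:,:,::-1])
E
```

```text
6.55 [ 493.4 -109.6  260.8] 0.6985696813282655 [-0.45  0.31  1.63  0.    1.2  -0.45]
[492, -109, 130] [377.  166.6]
[492, -109, 70] [373.5 190.5]
[517, -191, 121] [383.8 141.8]
```

View pics/s5c.png

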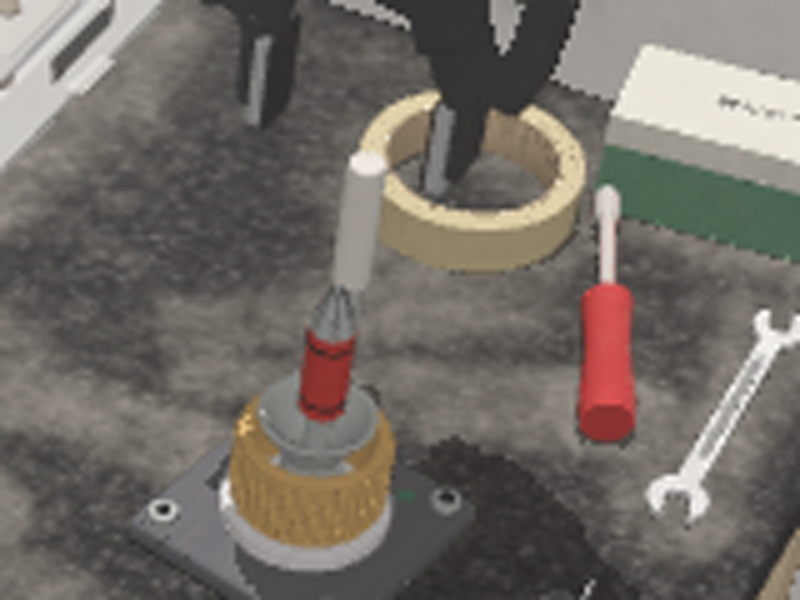

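The reamer is seated upright, sleeve at (325,375) just above the funnel, tip where the model predicts. The lever grip top is at (367,163). Moving to straddle the grip along its tangent.

Call:
step_arm --plan '[{"offset": [-4,1.3,0],"rot": [0,0,-8],"gripper": 6},{"offset": [-8.1,2.6,0],"rot": [0,0,-16],"gripper": 6},{"offset": [-8.1,2.6,0],"rot": [0,0,-17.6],"gripper": 6},{"offset": [-8.1,2.6,0],"rot": [0,0,-17.6],"gripper": 6},{"offset": [-8.1,2.6,3],"rot": [0,0,-17.6],"gripper": 6},{"offset": [-8.1,2.6,6],"rot": [0,0,-17.6],"gripper": 6},{"offset": [-8.1,2.6,9],"rot": [0,0,-17.6],"gripper": 6},{"offset": [-8.1,2.6,10.8],"rot": [0,0,-17.6],"gripper": 6},{"offset": [-8.1,2.6,10.8],"rot": [0,0,-17.6],"gripper": 6}]' --squeeze 20

```text
time_s: 7.5
eef_pos: [516.9, -188.3, 145.2]
ee_rot: [-0.003, 0.591, 0.807, -0.0]
force: [0.6, 1.1, 1.0]
grip_width: 0.699
grip_force: 0.0
```

```bash
python3 - <<'E'
from h import *
s=sense();p=s['eef_pos'];print(s['time_s'],p.round(1),s['grip_width'],s['force'].round(1),s['joints'].round(2))
c=cap('scene','s6')
i=c['color'];cv2.imwrite('pics/s6c.png',cv2.resize(i[80:230,300:500],(800,600),interpolation=cv2.INTER_CUBIC)[:,:,::-1])
E
```

```text
7.5 [ 516.9 -188.3  145.2] 0.6987983029453072 [0.6 1.1 1. ] [-0.56  0.54  1.6   0.    1.   -0.87]
```

View pics/s6c.png

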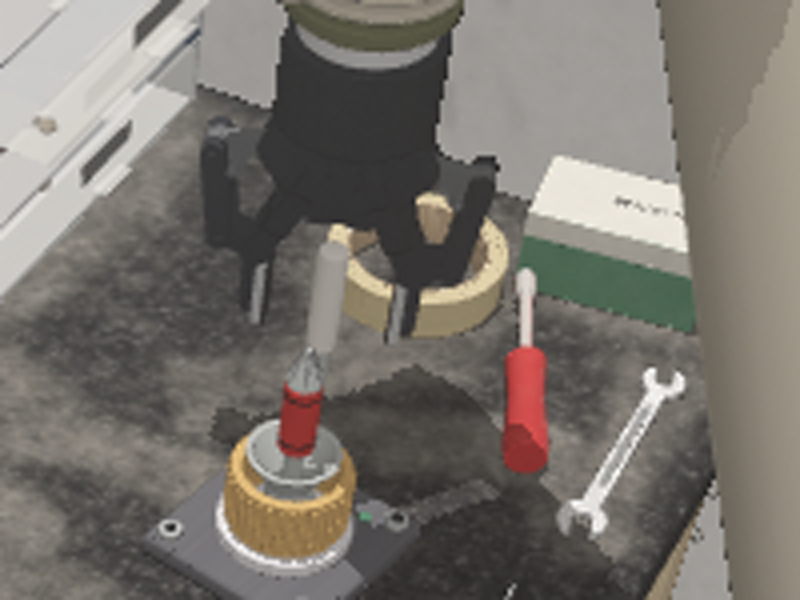

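The post (325,300) stands between the pads (258,290) and (400,310). I'll close loosely round it and swing clockwise.

Call:
step_arm --plan '[{"offset": [0,0,0],"rot": [0,0,0],"gripper": 2.2},{"offset": [0,0,0],"rot": [0,0,0],"gripper": 2.2},{"offset": [0,0,0],"rot": [0,0,0],"gripper": 2.2},{"offset": [0,0,0],"rot": [0,0,0],"gripper": 2.2},{"offset": [0.01,-0.44,0],"rot": [0,0,3],"gripper": 2.2},{"offset": [0.05,-0.89,0],"rot": [0,0,6],"gripper": 2.2},{"offset": [0.13,-1.48,0],"rot": [0,0,10],"gripper": 2.2},{"offset": [0.13,-1.48,0],"rot": [0,0,10],"gripper": 2.2}]'

```text
time_s: 8.35
eef_pos: [503.5, -193.4, 148.3]
ee_rot: [0.0, 0.659, 0.752, 0.0]
force: [-0.0, -0.6, -0.0]
grip_width: 0.258
grip_force: 0.0
```

Call:
step_arm --plan '[{"offset": [0.03,-0.74,0],"rot": [0,0,5],"gripper": 2.2},{"offset": [0.13,-1.48,0],"rot": [0,0,10],"gripper": 2.2},{"offset": [0.29,-2.2,0],"rot": [0,0,15],"gripper": 2.2},{"offset": [0.51,-2.91,0],"rot": [0,0,20],"gripper": 2.2},{"offset": [0.8,-3.59,0],"rot": [0,0,25],"gripper": 2.2},{"offset": [1.14,-4.25,0],"rot": [0,0,30],"gripper": 2.2},{"offset": [1.54,-4.88,0],"rot": [0,0,35],"gripper": 2.2},{"offset": [1.99,-5.46,0],"rot": [0,0,40],"gripper": 2.2},{"offset": [1.99,-5.46,0],"rot": [0,0,40],"gripper": 2.2}]'

```text
time_s: 9.25
eef_pos: [446.8, -180.7, 148.2]
ee_rot: [0.0, 0.876, 0.482, 0.0]
force: [0.2, -0.5, 0.2]
grip_width: 0.26
grip_force: 0.0
```

Call:
step_arm --plan '[{"offset": [0.01,-0.3,0],"rot": [0,0,2],"gripper": 2.2},{"offset": [0.02,-0.59,0],"rot": [0,0,4],"gripper": 2.2},{"offset": [0.05,-0.89,0],"rot": [0,0,6],"gripper": 2.2},{"offset": [0.08,-1.18,0],"rot": [0,0,8],"gripper": 2.2},{"offset": [0.13,-1.48,0],"rot": [0,0,10],"gripper": 2.2},{"offset": [0.19,-1.77,0],"rot": [0,0,12],"gripper": 2.2}]'

```text
time_s: 9.85
eef_pos: [434.2, -170.3, 148.3]
ee_rot: [0.001, 0.921, 0.389, 0.001]
force: [7.2, -1.8, -3.5]
grip_width: 0.256
grip_force: 3.5
```

Call:
step_arm --plan '[{"offset": [0.01,-0.15,0],"rot": [0,0,1],"gripper": 2.2},{"offset": [0.01,-0.3,0],"rot": [0,0,2],"gripper": 2.2},{"offset": [0.01,-0.45,0],"rot": [0,0,3],"gripper": 2.2},{"offset": [0.01,-0.45,0],"rot": [0,0,3],"gripper": 2.2}]'

```text
time_s: 10.25
eef_pos: [431.2, -167.3, 148.3]
ee_rot: [0.002, 0.931, 0.365, 0.001]
force: [7.3, -3.3, -3.9]
grip_width: 0.259
grip_force: 3.5
```

Call:
step_arm --plan '[{"offset": [0.01,-0.15,0],"rot": [0,0,1],"gripper": 2.2},{"offset": [0.01,-0.3,0],"rot": [0,0,2],"gripper": 2.2},{"offset": [0.01,-0.45,0],"rot": [0,0,3],"gripper": 2.2},{"offset": [0.01,-0.45,0],"rot": [0,0,3],"gripper": 2.2}]'

```text
time_s: 10.65
eef_pos: [429.7, -165.4, 148.7]
ee_rot: [0.004, 0.94, 0.34, 0.003]
force: [18.2, -10.3, -12.5]
grip_width: 0.259
grip_force: 9.9
```

Call:
step_arm --plan '[{"offset": [0.0,-0.2,0],"rot": [0,0,0],"gripper": 2.2},{"offset": [0,-0.2,0],"rot": [0,0,0],"gripper": 2.2}]'

```text
time_s: 10.85
eef_pos: [429.4, -165.0, 148.8]
ee_rot: [0.006, 0.94, 0.34, 0.004]
force: [24.5, -17.3, -20.2]
grip_width: 0.257
grip_force: 14.9
```

It's at the stop: the force rises and the grip no longer moves. Unloading, opening and lifting away.

Call:
step_arm --plan '[{"offset": [0,0.6,0],"rot": [0,0,0],"gripper": 2.2},{"offset": [0,0.6,0],"rot": [0,0,0],"gripper": 4},{"offset": [0,0.6,0],"rot": [0,0,0],"gripper": 6},{"offset": [0,0.6,0],"rot": [0,0,0],"gripper": 6},{"offset": [0,0.6,-3],"rot": [0,0,0],"gripper": 6},{"offset": [0,0.6,-7],"rot": [0,0,0],"gripper": 6},{"offset": [0,0.6,-11],"rot": [0,0,0],"gripper": 6},{"offset": [-3,0.6,-13],"rot": [0,0,0],"gripper": 6},{"offset": [-6,0.6,-13],"rot": [0,0,0],"gripper": 6},{"offset": [-6,0.6,-13],"rot": [0,0,0],"gripper": 6}]'

```text
time_s: 11.85
eef_pos: [381.6, -205.6, 278.4]
ee_rot: [0.0, 0.941, 0.338, -0.0]
force: [-0.5, -0.4, -0.7]
grip_width: 0.7
grip_force: 0.0
```

```bash
python3 - <<'E'
from h import *
s=sense();p=s['eef_pos'];print(s['time_s'],p.round(1),s['force'].round(1))
c=cap('scene','s7');d=cap('top','t7')
for z in([492,-109,130],[492,-109,70]): print(px(c,z).round(1))
g=lambda i,u,v:cv2.resize(i[v:v+120,u:u+80],(400,600),interpolation=cv2.INTER_CUBIC)
cv2.imwrite('pics/s7c.png',np.hstack([g(c['color'],335,120),g(d['color'],380,220)])[:,:,::-1])
E
```

```text
11.85 [ 381.6 -205.6  278.4] [-0.5 -0.4 -0.7]
[377.  166.6]
[373.5 190.5]
```

View pics/s7c.png

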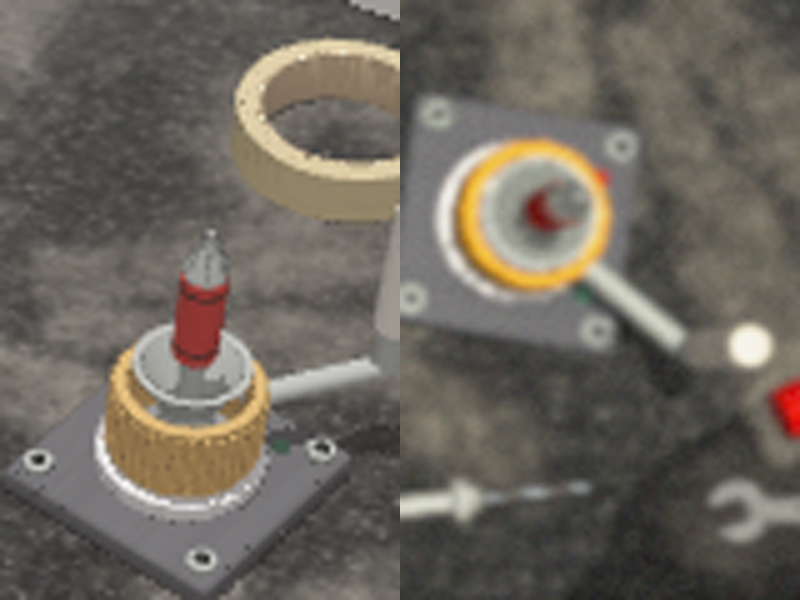

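```bash
python3 - <<'E'
from h import *
d=load('t7');C=np.array([492.5,-111.4])
an=lambda P:np.degrees(np.arctan2(P[0]-C[0],-(P[1]-C[1])))
g=p3(d,450,289,z=121);print(g,an(g),np.hypot(*(g[:2]-C)),'before',an([518,-193]))
for n,u,v in(('red',420.6,255.5),('green',416.6,278.8)):
  for z in(8,12,20): P=p3(d,u,v,z=z);print(n,z,an(P).round(1),np.hypot(*(P[:2]-C)).round(1))
c=load('s7')
for n,q in(('tip',(377,166.6)),):pass
E
```

```text
[ 438.01758775 -176.94374999  121.        ] -39.73462420742986 85.23095920538807 before 17.35402463626132
red 8 25.8 45.8
red 12 25.9 44.7
red 20 26.2 42.5
green 8 -44.6 43.0
green 12 -45.7 42.5
green 20 -47.9 41.4
```

The jaws close on the reamer and it stands upright. But the lever is about 5° short of the green dot (grip at crop (750,345), dot at (583,293)), so the fingers gave way before the stop. I'll regrip the post firmly and finish the swing.

Call:
step_arm --plan '[{"offset": [3.2,0.6,0],"rot": [0,0,-6],"gripper": 6},{"offset": [6.3,1.1,0],"rot": [0,0,-10.7],"gripper": 6},{"offset": [6.3,1.1,0],"rot": [0,0,-10.7],"gripper": 6},{"offset": [6.3,1.1,3],"rot": [0,0,-10.7],"gripper": 6},{"offset": [6.3,1.1,7],"rot": [0,0,-10.7],"gripper": 6},{"offset": [6.3,1.1,11],"rot": [0,0,-10.7],"gripper": 6},{"offset": [6.3,1.1,13.2],"rot": [0,0,-10.7],"gripper": 6},{"offset": [6.3,1.1,13.2],"rot": [0,0,-10.7],"gripper": 6},{"offset": [6.3,1.1,13.2],"rot": [0,0,-10.7],"gripper": 2.4},{"offset": [6.3,1.1,13.2],"rot": [0,0,-10.7],"gripper": 1.9},{"offset": [6.3,1.1,13.2],"rot": [0,0,-10.7],"gripper": 1.9},{"offset": [6.3,1.1,13.2],"rot": [0,0,-10.7],"gripper": 1.9}]'

```text
time_s: 13.15
eef_pos: [439.3, -173.2, 147.0]
ee_rot: [0.001, 0.905, 0.425, 0.001]
force: [2.4, -1.1, 1.7]
grip_width: 0.221
grip_force: 1.1
```

Straddled; now gripping at 80 N and swinging on in small steps.

Call:
step_arm --plan '[{"offset": [0,0,0],"rot": [0,0,0],"gripper": 1.0},{"offset": [0,0,0],"rot": [0,0,0],"gripper": 1.0},{"offset": [0,0,0],"rot": [0,0,0],"gripper": 1.0},{"offset": [0.0,-0.22,0],"rot": [0,0,1.5],"gripper": 1.0},{"offset": [0.01,-0.45,0],"rot": [0,0,3],"gripper": 1.0},{"offset": [0.01,-0.45,0],"rot": [0,0,3],"gripper": 1.0}]' --squeeze 80

```text
time_s: 13.75
eef_pos: [436.4, -170.6, 147.2]
ee_rot: [0.002, 0.916, 0.401, 0.001]
force: [5.0, -2.4, 5.4]
grip_width: 0.163
grip_force: 78.0
```

Call:
step_arm --plan '[{"offset": [0.0,-0.22,0],"rot": [0,0,1.5],"gripper": 1.0},{"offset": [0.01,-0.45,0],"rot": [0,0,3],"gripper": 1.0},{"offset": [0.03,-0.67,0],"rot": [0,0,4.5],"gripper": 1.0},{"offset": [0.03,-0.67,0],"rot": [0,0,4.5],"gripper": 1.0}]'

```text
time_s: 14.15
eef_pos: [432.8, -166.9, 147.3]
ee_rot: [0.004, 0.931, 0.365, 0.003]
force: [12.5, -9.7, -3.4]
grip_width: 0.17
grip_force: 78.5
```

Call:
step_arm --plan '[{"offset": [0.0,-0.22,0],"rot": [0,0,1.5],"gripper": 1.0},{"offset": [0.01,-0.45,0],"rot": [0,0,3],"gripper": 1.0},{"offset": [0.01,-0.45,0],"rot": [0,0,3],"gripper": 1.0}]'

```text
time_s: 14.45
eef_pos: [432.6, -166.0, 147.6]
ee_rot: [0.009, 0.941, 0.34, 0.006]
force: [34.3, -24.5, -25.3]
grip_width: 0.166
grip_force: 79.1
```

```bash
python3 - <<'E'
from h import *
s=sense();print(s['wrist_torque'],s['force'],s['ee_rot'],s['eef_pos'])
c=cap('scene','s8')
i=c['color'];cv2.imwrite('pics/s8c.png',cv2.resize(i[110:230,330:490],(800,600),interpolation=cv2.INTER_CUBIC)[:,:,::-1])
E
```

```text
[-2.83323526 -4.43858281  0.11361582] [ 34.33695037 -24.49555957 -25.32659454] [0.00857158 0.94052409 0.33956614 0.00598395] [ 432.56536373 -166.04553402  147.59561692]
```

View pics/s8c.png

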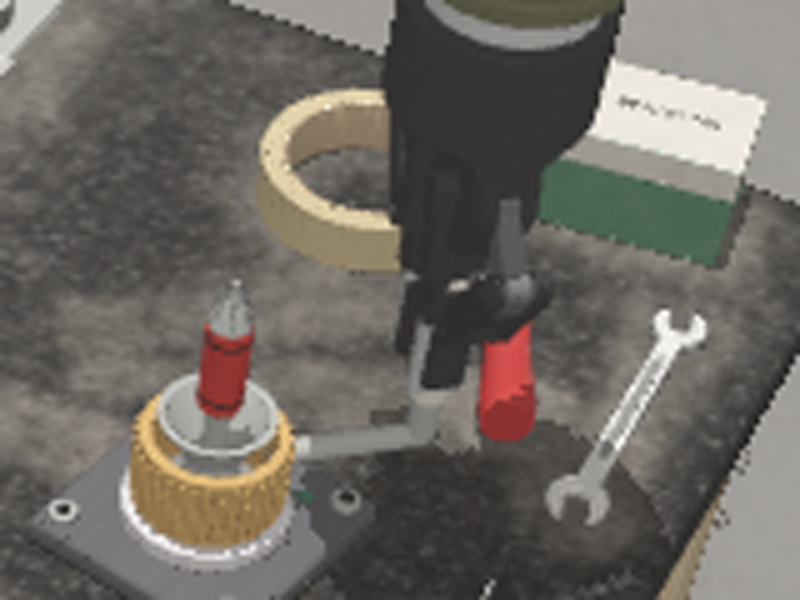

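The lever is hard against its stop (42 N with no further travel), and the reamer is upright at crop (228,350). I'll open in place while still loaded so nothing drags it back, then lift.

Call:
step_arm --plan '[{"offset": [0,0.1,0],"rot": [0,0,0],"gripper": 6},{"offset": [0,0.1,0],"rot": [0,0,0],"gripper": 6},{"offset": [0,0.1,0],"rot": [0,0,0],"gripper": 6},{"offset": [0,0.1,0],"rot": [0,0,0],"gripper": 6},{"offset": [0,0.1,-2],"rot": [0,0,0],"gripper": 6},{"offset": [0,0.1,-6],"rot": [0,0,0],"gripper": 6},{"offset": [0,0.1,-10],"rot": [0,0,0],"gripper": 6},{"offset": [-3,0.1,-13],"rot": [0,0,0],"gripper": 6},{"offset": [-6,0.1,-13],"rot": [0,0,0],"gripper": 6},{"offset": [-6,0.1,-13],"rot": [0,0,0],"gripper": 6}]'

```text
time_s: 15.5
eef_pos: [380.6, -202.0, 276.6]
ee_rot: [0.001, 0.941, 0.34, 0.0]
force: [-0.1, -0.1, 0.2]
grip_width: 0.7
grip_force: 0.0
```

```bash
cat > m.py <<'E'
from h import *
s=sense();print(s['time_s'],s['eef_pos'].round(1),s['force'].round(1))
d=cap('top','t9');C=np.array([492.5,-111.4])
for t in('top','t7','t9'):
    d=load(t);m=(d['color'].min(2)>200).astype(np.uint8);n,l,st,ce=cv2.connectedComponentsWithStats(m)
    for k in range(1,n):
        P=p3(d,*ce[k],z=121)
        if st[k,4]>15 and abs(np.hypot(*(P[:2]-C))-85)<10: print(t,ce[k].round(1),st[k,4],P.round(1),np.degrees(np.arctan2(P[0]-C[0],C[1]-P[1])).round(1))
E
python3 m.py
```

```text
15.5 [ 380.6 -202.   276.6] [-0.1 -0.1  0.2]
top [455.9 246.1] 35 [ 519.2 -192.2  121. ] 18.3
t7 [449.6 288.8] 37 [ 438.3 -176.2  121. ] -39.9
t9 [449.6 288.8] 37 [ 438.3 -176.2  121. ] -39.9
```

The picture code puts the lever at the same angle after both releases, about 5° to 7° short of the stop. It may be recoiling on a sudden release, so I'll go back, push to the stop with one finger only, and unload slowly.

Call:
step_arm --plan '[{"offset": [3.2,0.8,0],"rot": [0,0,-6],"gripper": 6},{"offset": [6.3,1.5,0],"rot": [0,0,-10.5],"gripper": 6},{"offset": [6.3,1.5,0],"rot": [0,0,-10.5],"gripper": 6},{"offset": [6.3,1.5,3],"rot": [0,0,-10.5],"gripper": 6},{"offset": [6.3,1.5,7],"rot": [0,0,-10.5],"gripper": 6},{"offset": [6.3,1.5,11],"rot": [0,0,-10.5],"gripper": 6},{"offset": [6.3,1.5,13],"rot": [0,0,-10.5],"gripper": 4},{"offset": [6.3,1.5,13],"rot": [0,0,-10.5],"gripper": 4},{"offset": [6.3,1.5,13],"rot": [0,0,-10.5],"gripper": 4},{"offset": [6.3,1.5,13],"rot": [0,0,-10.5],"gripper": 4}]'

```text
time_s: 16.55
eef_pos: [440.6, -172.3, 147.2]
ee_rot: [0.001, 0.905, 0.425, 0.001]
force: [-0.7, 0.5, -0.1]
grip_width: 0.471
grip_force: 0.0
```

Call:
step_arm --plan '[{"offset": [0.0,-0.4,0],"rot": [0,0,2.5],"gripper": 4},{"offset": [0.05,-0.8,0],"rot": [0,0,5],"gripper": 4},{"offset": [0.1,-1.2,0],"rot": [0,0,7],"gripper": 4},{"offset": [0.15,-1.5,0],"rot": [0,0,8],"gripper": 4},{"offset": [0.15,-1.5,0],"rot": [0,0,8],"gripper": 4}]'

```text
time_s: 17.05
eef_pos: [430.2, -162.1, 147.3]
ee_rot: [0.002, 0.933, 0.361, 0.001]
force: [1.4, -4.6, -2.2]
grip_width: 0.465
grip_force: 2.2
```

```bash
python3 -c "
from h import *
s=sense();print(s['eef_pos'].round(1),s['force'].round(1),s['grip_width'])"
```

```text
[ 430.2 -162.1  147.3] [ 1.4 -4.6 -2.2] 0.4648523444159088
```

Call:
step_arm --plan '[{"offset": [0.02,-0.3,0],"rot": [0,0,2],"gripper": 4},{"offset": [0.02,-0.3,0],"rot": [0,0,2],"gripper": 4},{"offset": [0.02,-0.3,0],"rot": [0,0,2],"gripper": 4}]'

```text
time_s: 17.35
eef_pos: [428.6, -159.9, 147.2]
ee_rot: [0.002, 0.939, 0.345, 0.001]
force: [1.9, -4.3, -3.1]
grip_width: 0.468
grip_force: 2.8
```

Call:
step_arm --plan '[{"offset": [0.02,-0.3,0],"rot": [0,0,2],"gripper": 4},{"offset": [0.02,-0.3,0],"rot": [0,0,2],"gripper": 4},{"offset": [0.02,-0.3,0],"rot": [0,0,2],"gripper": 4}]'

```text
time_s: 17.65
eef_pos: [426.9, -157.7, 147.2]
ee_rot: [0.002, 0.945, 0.328, 0.001]
force: [3.1, -5.7, -3.6]
grip_width: 0.469
grip_force: 3.4
```

Call:
step_arm --plan '[{"offset": [0.02,-0.3,0],"rot": [0,0,2],"gripper": 4},{"offset": [0.02,-0.3,0],"rot": [0,0,2],"gripper": 4},{"offset": [0.02,-0.3,0],"rot": [0,0,2],"gripper": 4}]'

```text
time_s: 17.95
eef_pos: [426.6, -156.6, 147.6]
ee_rot: [0.005, 0.95, 0.312, 0.003]
force: [12.7, -14.1, -12.2]
grip_width: 0.473
grip_force: 9.6
```

A sharp stop now: 6 N of travel force jumps to about 20 N. Backing off in small steps.

Call:
step_arm --plan '[{"offset": [0,0.1,0],"rot": [0,0,0],"gripper": 4},{"offset": [0,0.2,0],"rot": [0,0,0],"gripper": 4},{"offset": [0,0.2,0],"rot": [0,0,0],"gripper": 4}]'

```text
time_s: 18.25
eef_pos: [427.0, -157.0, 147.5]
ee_rot: [0.003, 0.95, 0.312, 0.002]
force: [7.9, -5.4, -4.6]
grip_width: 0.463
grip_force: 4.4
```

Call:
step_arm --plan '[{"offset": [0,0.1,0],"rot": [0,0,0],"gripper": 4},{"offset": [0,0.2,0],"rot": [0,0,0],"gripper": 4},{"offset": [0,0.2,0],"rot": [0,0,0],"gripper": 4}]'

```text
time_s: 18.55
eef_pos: [427.3, -158.0, 147.0]
ee_rot: [0.002, 0.95, 0.312, 0.001]
force: [3.9, -2.7, 3.8]
grip_width: 0.471
grip_force: 2.4
```

Call:
step_arm --plan '[{"offset": [0,0.1,0],"rot": [0,0,0],"gripper": 4},{"offset": [0,0.2,0],"rot": [0,0,0],"gripper": 4},{"offset": [0,0.2,0],"rot": [0,0,0],"gripper": 4}]'

```text
time_s: 18.85
eef_pos: [427.8, -159.1, 146.0]
ee_rot: [0.0, 0.95, 0.312, 0.0]
force: [2.7, -2.8, 2.7]
grip_width: 0.469
grip_force: 1.7
```

Call:
step_arm --plan '[{"offset": [0,0.1,0],"rot": [0,0,0],"gripper": 4},{"offset": [0,0.2,0],"rot": [0,0,0],"gripper": 4},{"offset": [0,0.2,0],"rot": [0,0,0],"gripper": 4}]'

```text
time_s: 19.15
eef_pos: [428.9, -160.5, 145.7]
ee_rot: [-0.0, 0.95, 0.312, -0.0]
force: [3.1, -0.9, 1.1]
grip_width: 0.467
grip_force: 1.2
```

Call:
step_arm --plan '[{"offset": [0,0.1,0],"rot": [0,0,0],"gripper": 4},{"offset": [0,0.2,0],"rot": [0,0,0],"gripper": 4},{"offset": [0,0.3,0],"rot": [0,0,0],"gripper": 4},{"offset": [0,0.4,0],"rot": [0,0,0],"gripper": 4},{"offset": [0,0.5,0],"rot": [0,0,0],"gripper": 4},{"offset": [0,0.6,0],"rot": [0,0,0],"gripper": 4},{"offset": [0,0.7,0],"rot": [0,0,0],"gripper": 4},{"offset": [0,0.8,0],"rot": [0,0,0],"gripper": 4},{"offset": [0,0.8,0],"rot": [0,0,0],"gripper": 6},{"offset": [0,0.8,0],"rot": [0,0,0],"gripper": 6},{"offset": [0,0.8,0],"rot": [0,0,0],"gripper": 6}]'

```text
time_s: 20.25
eef_pos: [433.6, -166.9, 145.9]
ee_rot: [-0.0, 0.95, 0.312, -0.0]
force: [1.3, 0.8, -0.0]
grip_width: 0.699
grip_force: 0.0
```

Call:
step_arm --plan '[{"offset": [0,0,-3],"rot": [0,0,0],"gripper": 6},{"offset": [0,0,-7],"rot": [0,0,0],"gripper": 6},{"offset": [0,0,-11],"rot": [0,0,0],"gripper": 6},{"offset": [-4,0,-13],"rot": [0,0,0],"gripper": 6},{"offset": [-8,0,-13],"rot": [0,0,0],"gripper": 6},{"offset": [-10,0,-13],"rot": [0,0,0],"gripper": 6},{"offset": [-10,0,-13],"rot": [0,0,0],"gripper": 6}]'

```text
time_s: 20.95
eef_pos: [351.8, -227.2, 276.1]
ee_rot: [0.0, 0.951, 0.31, -0.0]
force: [0.3, -0.1, 0.0]
grip_width: 0.705
grip_force: 0.0
```

```bash
python3 m.py
```

```text
20.95 [ 351.8 -227.2  276.1] [ 0.3 -0.1  0. ]
top [455.9 246.1] 35 [ 519.2 -192.2  121. ] 18.3
t7 [449.6 288.8] 37 [ 438.3 -176.2  121. ] -39.9
t9 [449.5 288.8] 36 [ 438.3 -176.   121. ] -40.0
```

Call:
step_arm --plan '[{"offset": [0,0,0],"rot": [0,0,0],"gripper": 6},{"offset": [0,0,0],"rot": [0,0,0],"gripper": 6},{"offset": [0,0,0],"rot": [0,0,0],"gripper": 6},{"offset": [0,0,0],"rot": [0,0,0],"gripper": 6},{"offset": [0,0,0],"rot": [0,0,0],"gripper": 6},{"offset": [0,0,0],"rot": [0,0,0],"gripper": 6},{"offset": [0,0,0],"rot": [0,0,0],"gripper": 6},{"offset": [0,0,0],"rot": [0,0,0],"gripper": 6},{"offset": [0,0,0],"rot": [0,0,0],"gripper": 6},{"offset": [0,0,0],"rot": [0,0,0],"gripper": 6}]'

```text
time_s: 22.0
eef_pos: [353.1, -226.2, 275.9]
ee_rot: [-0.0, 0.95, 0.312, -0.0]
force: [-0.1, 0.1, 0.8]
grip_width: 0.702
grip_force: 0.0
```

```bash
python3 m.py; python3 - <<'E'
from h import *
c=cap('scene','s9')
h=cv2.cvtColor(c['color'],cv2.COLOR_RGB2HSV);m=((h[...,0]<8)|(h[...,0]>172))&(h[...,1]>130)
v,u=np.nonzero(m[150:205,355:395]);u=u+355;v=v+150
for r in range(v.min(),v.max()+1,3):print(r,u[v==r].min(),u[v==r].max())
for z in(110,70):print(z,px(c,[492,-109,z]).round(1))
E
```

```text
22.0 [ 353.1 -226.2  275.9] [-0.1  0.1  0.8]
top [455.9 246.1] 35 [ 519.2 -192.2  121. ] 18.3
t7 [449.6 288.8] 37 [ 438.3 -176.2  121. ] -39.9
t9 [449.6 288.8] 37 [ 438.4 -176.2  121. ] -39.9
175 371 371
178 372 379
181 371 379
184 370 379
187 370 378
190 370 377
110 [375.8 174.8]
70 [373.5 190.5]
```

The lever holds still over a full second, and the sleeve runs along the predicted upright axis. The arm is clear, so I'm handing in.

```bash
python3 -c "
from rig import *
print(finish_job())"
```

```text
the job is handed in; nothing more can be done
None
```

I set the red reamer upright in the collet and swung the lever clockwise to its stop three times, but each time I let go it sprang back to about 6° short of the stop; it held steady there, past where the jaws first touch the shank, and I handed the job in like that at about 22 s.

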